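Clamp a square nursery pot mouth-up in the potting clamp

ROBOT

A 7-joint arm with a two-finger parallel gripper is mounted at the origin on the work surface. World frame = base frame: x ahead of the robot, y to its left, z up, the work surface at z = 0. Lengths are in mm, angles in rad, forces in N, time in s.
With the tool pointing down it reaches from about 400 to 875 mm from the base axis. Payload 4.4 kg.
Tool frame: the origin (TCP) lies at the very end of the fingers, on their centre line; the grasp point (between the pads) lies 19 mm behind it; z points along the fingers, y is the line along which they close (so a half turn about z gives the same grasp; the last joint's range is limited). The gripper opens to 85 mm and grips with 20 to 120 N. Pads are 22 mm wide; open, the fingers measure 114 mm over their backs; the gripper's body (76 mm by 85 mm) begins 54 mm behind the grasp point. The pads swing forward as they close: fully open they stand 13 mm farther back than shut.
Start: joints at [1.265, 0.628, 0.038, 1.517, -0.027, 0.996, -0.02], TCP at [154.408, -631.408, 231.313] pointing down, gripper open.
Joint ranges: [-3.06, 3.06], [-0.37, 2.12], [-1.25, 1.32], [0.18, 2.47], [-1.1, 4.24], [0.23, 1.98], [-2.94, 2.94]. Speed limits (rad/s): [2.57, 2.57, 3.14, 3.14, 3.14, 3.14, 3.14].

INTERFACE

Orientations are given as [roll, pitch, yaw] about the fixed x, y, z axes, in that order (R = Rz(yaw) Ry(pitch) Rx(roll)).
In Python, from cell import sensors, get_image, camera_params, order gives the robot as it stands.
- The arm moves only by the shell command python3 -m inch 'ROWS' [OPENING]. ROWS is JSON, a list that holds one entry, the list of rows, each a list of 4 numbers: the shift along the tool's x, y, z in cm, then the turn about the tool's z in degrees. A call has 1 to 8 rows; each row is the pose to reach, as a shift and turn from the pose commanded when the call began, along the tool's axes at that moment; what a row does not reach only later rows make up. A row lasts 1/12 s, in which the tool goes at most 41.7 mm and 7.16 degrees, less where a joint would pass 70% of its speed; a pose out of reach is approached as far as the arm can. A call with a gripper value outside its range is refused whole. OPENING is the finger opening in cm, from 0 to 8.54, set as the call begins (- or left out, the last holds). The fingers move at their own pace and stop on an object; the grip force is fixed at half the most. Time passes only in rows, so rows that repeat a pose let the fingers close. It gives the time, the measured TCP pose, the force, the opening and the grip force at its end, in the units of the state.
- sensors.read_state(): the state, without advancing time (a new reading comes with each control period).
- get_image(name): name is "scene" or "side" or "wrist"; returns the picture (400x640x3 uint8, blue, green, red); there is no depth.
- camera_params(name): a dict with "mtx" (3x3 intrinsics, pixels), "rvec" (rotation vector, rad) and "tvec" (3), from world to camera coordinates, as OpenCV has them. Camera axes: x right, y down, z forward; pixel columns grow to the right and rows downward; lengths in mm; the calibration is good to about 2 mm. The wrist camera is an equidistant fisheye: a pixel r from the principal point sees the ray r / f radians off the axis. A picture is of the moment at which its call begins: read the wrist's pose just before it. camera_params takes no time and is no camera call; for the wrist camera it gives the pose at the moment of the call.
- order.finish_job(): hands the job in; it is judged then, once.
The state is a dict: "clock": time; "qpos": joint angles; "qd": joint speeds; "tau": joint torques, N m; "eef_pos": TCP position; "tool_rot": TCP orientation; "force": force on the tool from outside, world axes, zero at the start; "torque": the same for the moment, N m; "width": finger opening in mm; "gripper_force": force on a finger pad.
Only numpy, scipy, OpenCV 4.12 (cv2) and the standard library are available. Lean on these libraries where they do the work, as an engineer would, in place of code of your own. Each camera call takes 0.05 s, during which the arm holds its last target. There are 200 camera calls.

TASK

Turn the upside-down square pot over, stand it mouth-up and square on the potting clamp's seat between the fixed stop and the jaw, and let go of it; then wind the handwheel by its crank knob until the jaw holds the pot firmly against the stop, without crushing it. Do not push the jaw by hand, leave the other things on the bench where they are, and let go of the wheel.

Things in the scene. Friction and masses are not known exactly. Their poses are not given: they have to be found in the camera images.
- pot: square deep nursery pot of rigid black plastic, 60 x 60 mm and 105 mm long, open at one end, walls 3.5 mm, about 0.1 kg. Origin: centre of the outside of its closed bottom; z points from the bottom to the open mouth, x and y are square to its flat sides. It starts upside down on the bench (mouth on the bench, origin 105 mm up, z pointing down)
- jig: potting clamp fixed to the bench: aluminium base plate 100 (x) by 350 (y) by 12 mm; origin: centre of its underside, z up. Along y: the fixed stop, its flat face at y = -105 mm looking to +y; the seat; the sliding jaw; at y = +105 mm a grey gear housing, 70 x 70 mm, top 60 mm above the bench, with the handwheel lying flat on it (rim 136 mm over all, its top 84 mm above the bench)
- seat (a point): the place for the pot: point on the top of the base plate, 30 mm from the stop face, where the centre of the pot's bottom lies when the pot touches the stop; axes as the jig
- jaw: jaw of the clamp: steel plate 76 mm wide (jig x), 10 mm thick, top 46 mm above the base plate, sprung on two rubber buffers in front of the carriage (8 N per mm, up to 14 mm). Origin: foot of its flat face that looks to the stop; at the start it stands 111 to 135 mm from the stop face
- stop: the clamp's fixed steel stop: 76 mm wide (jig x), 18 mm thick (y), 46 mm above the plate, with an 8 mm high foot reaching 24 mm out behind it (-y); origin on the base plate, in the middle of its thickness, 9 mm behind its face
- crank (a point): upright black crank knob on the wheel, 24 mm diameter, 48 mm tall; this point is on its axis, 22 mm below its top, 110 mm above the bench. It spins freely on its axis and circles the hub at 52 mm radius; clockwise from above closes the jaw. Turning takes about 6 N at the knob; once the pot is on the stop the force climbs by 1 N per 5 N on the pot (20 to 50 N on the pot is right, 90 N crushes it)
- hub (a point): point on the vertical axis of the handwheel, at the height of the crank point (110 mm above the bench); fixed to the jig
- round_pot: bystander: low round black pot, 88 mm across, 60 mm tall; origin: centre of its underside
- clay_pot: bystander: terracotta pot, 90 mm across, 75 mm tall; origin: centre of its underside
- dibber: bystander: wooden dibber 180 mm long, 29 mm thick, lying down; origin: its pointed end, z along it
- spatula: bystander: potting scoop (flat blade, wooden handle) lying on the bench, handle towards its -x; origin under its middle
- spray: bystander: white bottle, 70 mm across, 170 mm tall; origin: centre of its underside
- carriage: carriage behind the jaw (grey bar 76 mm wide, 12 mm thick, its far side 37 mm behind the jaw's face). The handwheel moves it and the jaw along the jig's -y, towards the stop, by 60 mm a turn; it stays where the wheel is left (if pressed harder than 30 N it eases back to that). Origin: where the jaw's origin lies when the buffers are not squeezed

How it is judged:
By the outcome, as a careful person would: the job done as asked, in the order asked, and still so for the second after the job is handed in, with the robot touching nothing.
It also fails if it takes over 72 s, if anything falls off the work surface, if the arm or the gripper's body presses on something with over 40 N, if the wrist force passes 120 N, or if a joint passes its speed limit or range.

## Working session

There is one attempt and no reset: what is moved stays moved. The work goes in short steps, Python scripts to look and compute and a shell command to move; the robot and the scene stay as the last step left them, time stands still between calls to the robot, and variables do not carry over. Pictures are saved under pics/ and viewed, at most 10 in all, crops included, and the job is handed in when it is done.

```bash
ls; mkdir -p pics
python3 - <<'E'
from cell import sensors,get_image,camera_params
import cv2,numpy as np
print(sensors.read_state())
a=get_image("scene");b=get_image("side")
for n in("scene","side","wrist"):
    p=camera_params(n);print(n,p)
cv2.imwrite("pics/scene0.png",a);cv2.imwrite("pics/side0.png",b)
E
```

```text
pics
{'clock': 0.0, 'qpos': array([ 1.26520146,  0.62937737,  0.03844401,  1.51840469, -0.02703849,
        0.9962799 , -0.01998053]), 'qd': array([ 0.00063591,  0.00086112,  0.00134542, -0.00102526,  0.00036206,
        0.00054207, -0.00098143]), 'tau': array([ 2.34586387e-04, -5.63396251e+01,  1.22617677e+00, -1.93442988e+01,
        1.09600229e-02,  1.05188781e-02,  9.83730729e-06]), 'eef_pos': array([ 154.2613612 , -630.7678559 ,  230.35713406]), 'tool_rot': array([-3.13964105e+00, -2.98547717e-06,  2.39790892e-01]), 'force': array([-0.56870708, -1.00160514, -0.90657906]), 'torque': array([ 0.05884843,  0.02419613, -0.0202965 ]), 'gripper_force': 0.0, 'width': 85.22988866429252}
scene {'mtx': array([[495.88313801,   0.        , 320.21646439],
       [  0.        , 495.88313801, 196.94928569],
       [  0.        ,   0.        ,   1.        ]]), 'rvec': array([ 0.88634205,  2.65855949, -0.90136584]), 'tvec': array([ 536.37788162, -158.22543781, 1563.24284334])}
side {'mtx': array([[432.59509735,   0.        , 321.49463236],
       [  0.        , 432.59509735, 193.36598567],
       [  0.        ,   0.        ,   1.        ]]), 'rvec': array([ 0.44491248, -2.58787879,  1.36154035]), 'tvec': array([514.72265786, 245.10458875, 917.63303359])}
wrist {'mtx': array([[309.70691629,   0.        , 315.98781206],
       [  0.        , 309.70691629, 204.76503073],
       [  0.        ,   0.        ,   1.        ]]), 'rvec': array([-2.26789066,  1.78011492,  0.28384314]), 'tvec': array([-648.98247377,  -40.40445022,  379.61336284])}
```

View pics/scene0.png

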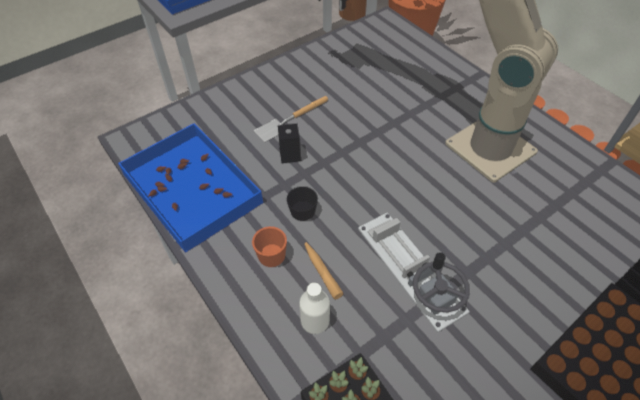

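View pics/side0.png

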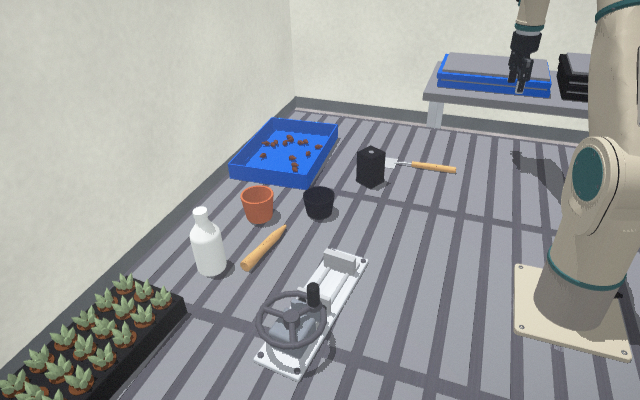

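The tool can only point down, so I plan to tip the pot onto its side, rest it across the stop edge so the bottom drops onto the seat, then push it upright. First I'll zoom in to get pixels.

```bash
cat > h.py <<'E'
import cv2,numpy as np
from cell import sensors,get_image,camera_params
def ray(n,uv,p=None):
    p=p or camera_params(n);K=p["mtx"];R=cv2.Rodrigues(p["rvec"])[0];c=-R.T@p["tvec"]
    d=np.array([(uv[0]-K[0,2])/K[0,0],(uv[1]-K[1,2])/K[1,1]])
    if n=="wrist":
        r=np.hypot(*d);v=np.array([*(d/r*np.sin(r)),np.cos(r)]) if r>0 else np.array([0,0,1.])
    else: v=np.array([*d,1.])
    v=R.T@v;return c,v/np.linalg.norm(v)
def plane(n,uv,z,p=None):
    c,v=ray(n,uv,p);return c+v*(z-c[2])/v[2]
def tri(*obs):
    A=np.zeros((3,3));b=np.zeros(3)
    for c,v in obs:
        M=np.eye(3)-np.outer(v,v);A+=M;b+=M@c
    x=np.linalg.solve(A,b);return x,[round(float(np.linalg.norm((np.eye(3)-np.outer(v,v))@(x-c))),1) for c,v in obs]
def crop(im,x,y,w,h,s): return cv2.resize(im[y:y+h,x:x+w],None,fx=s,fy=s,interpolation=cv2.INTER_CUBIC)
E
python3 - <<'E'
from h import *
a=cv2.imread("pics/scene0.png");b=cv2.imread("pics/side0.png")
A=crop(a,350,205,130,130,3);B=crop(b,250,240,130,145,3)
C=crop(a,265,115,50,60,4);D=crop(b,345,135,50,60,4)
o=np.zeros((600,800,3),np.uint8)
o[:390,:390]=A;o[:435,400:790]=B[:435];
o[395:595,:200]=cv2.resize(C,(200,240))[:200];o[440:600,400:600]=cv2.resize(D,(200,240))[:160]
cv2.imwrite("pics/z1.png",o)
E
```

```text
(no output)
```

View pics/z1.png

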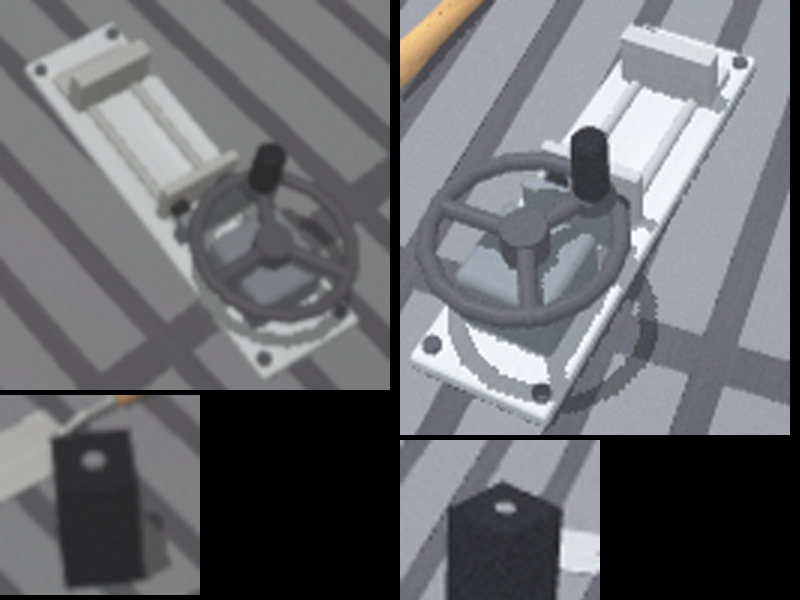

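Jig crops: the stop is at scene ~(385,227) / side ~(340,260), the knob top at scene (440,255) / side (313,284), and the hub at scene (441,286). The pot's drain hole is at scene (288,131) / side (371,152). Next I'll triangulate these.

Run:
```python
from h import *
np.set_printoptions(precision=1,suppress=True)
S=lambda x,y:(350+x/3,205+y/3); T=lambda x,y:(250+(x-400)/3,240+y/3)
C=lambda x,y:(265+x/4,115+(y-395)/4); D=lambda x,y:(345+(x-400)/4,135+(y-440)/4)
def t(n,a,b):print(n,*tri(ray("scene",a),ray("side",b)))
t("pothole",C(93,460),D(505,507))
t("knobtop",S(270,150),T(590,134))
t("hubtop",S(272,240),T(525,222))
t("boltSR",S(113,33),T(740,62));t("boltHL",S(265,358),T(432,344));t("boltHR",S(340,312),T(541,392))
t("boltS?",S(41,70),T(740,62))
print("scene bolts z12",*[plane("scene",S(*q),12) for q in((41,70),(113,33),(265,358),(340,312))])
print("side bolts z12",*[plane("side",T(*q),12) for q in((740,62),(432,344),(541,392))])
print("pot top scene",*[plane("scene",C(*q),105)[:2] for q in((53,437),(128,430),(62,490),(137,487))])
print("pot top side",*[plane("side",D(*q),105)[:2] for q in((503,483),(449,508),(560,510),(507,530))])
print("stop top front side",*[plane("side",T(*q),58)[:2] for q in((622,40),(716,68))])
```

```text
pothole [ 520.8 -356.   102.3] [2.6, 2.6]
knobtop [481.  223.8 128.4] [2.0, 2.0]
hubtop [510.9 267.6  81.3] [3.6, 3.6]
boltSR [440.    8.9  11.1] [2.3, 2.3]
boltHL [555.3 322.5  11. ] [2.0, 2.0]
boltHR [476.8 330.4   9.7] [2.5, 2.5]
boltS? [467.5 -54.7 -70.8] [19.8, 19.8]
scene bolts z12 [522.6   2.9  12. ] [442.3  11.5  12. ] [556.9 324.5  12. ] [479.5 333.1  12. ]
side bolts z12 [439.    6.8  12. ] [554.4 320.9  12. ] [475.4 329.2  12. ]
pot top scene [ 534.6 -388.5] [ 485.8 -360.9] [ 559.8 -339.2] [ 514.5 -308.8]
pot top side [ 530.2 -392. ] [ 558.3 -341.7] [ 479.4 -363.9] [ 508.9 -322.8]
stop top front side [518.9  60.2] [442.2  66.6]
```

```bash
python3 - <<'E'
from h import *
for n,q,z in(("round",(302,204),30),("clay",(270,247),37),("dibA",(307,247),14),("dibB",(338,293),14),("spatblade",(258,130),0),("spathandle",(327,100),10)):print(n,plane("scene",q,z).round())
E
python3 -m inch '[[[3.7,-1.3,0,-6],[7.5,-2.6,0,-12],[11.2,-3.9,0,-18],[15,-5.2,0,-24],[18.7,-6.5,0,-30],[22.5,-7.8,0,-36],[26.2,-9.1,0,-42],[30,-10.4,0,-47.3]]]' 0
```

```text
round [ 617. -156.   30.]
clay [768. -88.  37.]
dibA [683. -41.  14.]
dibB [700. 115.  14.]
spatblade [ 545. -505.    0.]
spathandle [ 286. -475.   10.]
clock: 0.77
eef_pos: [422.1, -457.8, 231.0]
tool_rot: [-3.141, -0.0, 1.07]
force: [0.2, -1.1, -0.9]
width: 0.2
gripper_force: 0.0
```

```bash
python3 -m inch '[[[2.3,1.2,2,0],[4.6,2.4,5,0],[6,3.7,8,0],[6.3,3.7,11.5,0],[6.3,3.7,14.2,0],[6.3,3.7,14.2,0]]]' 0
python3 - <<'E'
from h import *
cv2.imwrite("pics/w1.png",get_image("wrist"))
E
```

```text
clock: 1.27
eef_pos: [480.6, -418.3, 83.1]
tool_rot: [-3.13, -0.002, 1.067]
force: [-1.2, 0.4, -0.1]
width: 0.1
gripper_force: 0.0
```

View pics/w1.png

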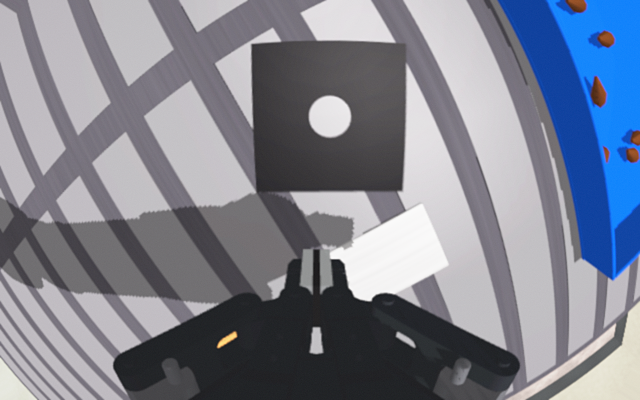

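The wrist view shows the pot's base square to the tool at (330,117), about 5 mm to the right of the finger line. I'll push now.

```bash
python3 -m inch '[[[1.5,0.5,0,0],[2.5,0.5,0,0],[3.3,0.5,0,0],[4.1,0.5,0,0],[4.9,0.5,0,0],[5.7,0.5,0,0],[6.3,0.5,0,0],[6.3,0.5,0,0]]]' 0
python3 - <<'E'
from h import *
cv2.imwrite("pics/s2.png",crop(get_image("side"),300,100,200,150,4))
E
```

```text
clock: 1.98
eef_pos: [520.1, -367.2, 89.6]
tool_rot: [3.141, -0.001, 1.068]
force: [0.6, 0.4, 0.6]
width: -0.2
gripper_force: 0.0
```

View pics/s2.png

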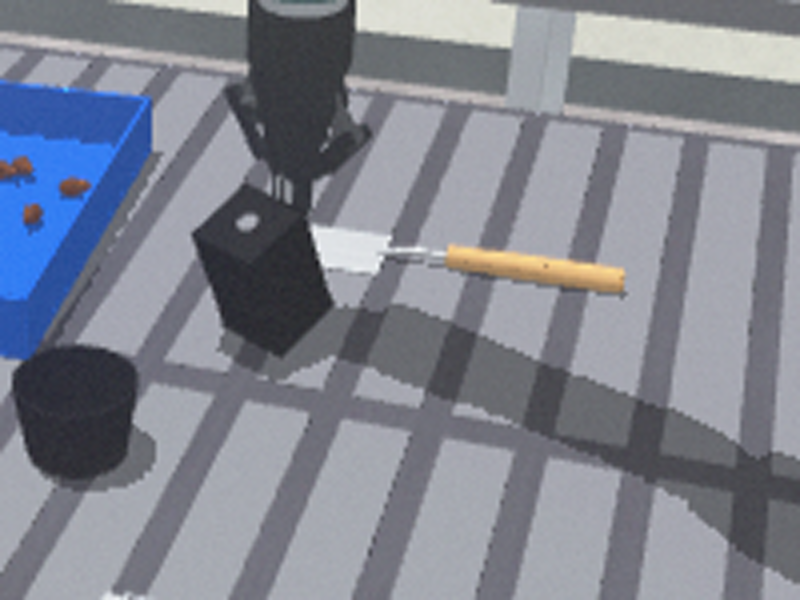

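It's tipping cleanly. The top at (245,220) leans away from the fingers, so I'll carry on, then rise and look.

```bash
python3 -m inch '[[[1,0,0,0],[2,0,0,0],[3,0,0,0],[3.5,0,0,0],[3.5,0,0,0],[3.5,0,0,0],[3.5,0,-3,0],[3.5,0,-7,0]]]' 8.5
python3 -m inch '[[[1.5,0,-3,0],[3,0,-5,0],[3,0,-5,0]]]' 8.5
python3 - <<'E'
from h import *
p=camera_params("wrist");im=get_image("wrist")
cv2.imwrite("pics/w3.png",im);import pickle;pickle.dump(p,open("w3.pkl","wb"))
E
```

```text
clock: 2.7
eef_pos: [532.7, -337.9, 156.4]
tool_rot: [-3.133, 0.001, 1.065]
force: [0.8, -0.2, 0.6]
width: 85.2
gripper_force: 0.0
clock: 2.95
eef_pos: [554.9, -310.7, 214.8]
tool_rot: [3.132, -0.003, 1.068]
force: [1.7, 1.0, -0.4]
width: 85.1
gripper_force: 0.0
```

View pics/w3.png

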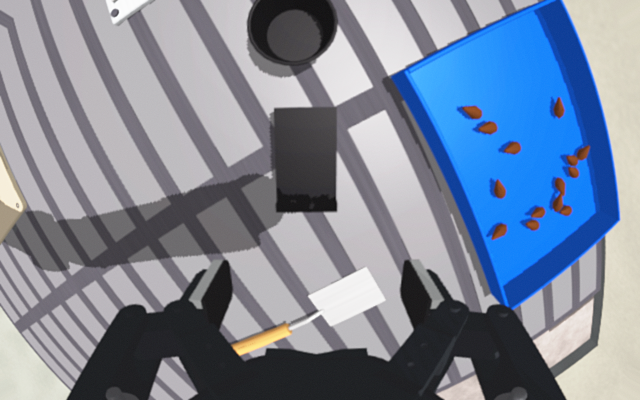

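The pot lies square to the tool with its bottom at row 108. The mouth is at row ~197–211 (cols 275–337), so I'll compute where to grasp.

Run:
```python
from h import *;import pickle
p=pickle.load(open("w3.pkl","rb"))
for q,z in (((275,108),60),((337,108),60),((277,195),60),((337,195),60),((277,211),0),((337,211),0)):print(q,plane("wrist",q,z,p).round(1))
c=(plane("wrist",(275,108),60,p)+plane("wrist",(337,108),60,p))/2
s=sensors.read_state();y=s["tool_rot"][2];e=s["eef_pos"]
X=np.array([np.cos(y),np.sin(y)]);Y=np.array([np.sin(y),-np.cos(y)])
d=(c-e)[:2];print(d@X,d@Y,e)
cand=[np.array(plane("wrist",q,60,p)) for q in((275,108),(277,195),(337,108),(337,195))]
for a,b in((1,0),(3,2)):
  v=cand[b]-cand[a];print(np.degrees(np.arctan2(v[1],v[0])),np.linalg.norm(v),np.degrees(y))
```

```text
(275, 108) [ 560. -223.   60.]
(337, 108) [ 611.2 -251.6   60. ]
(277, 195) [ 518.4 -298.2   60. ]
(337, 195) [ 570.8 -327.3   60. ]
(277, 211) [ 493.3 -327.1    0. ]
(337, 211) [ 557.4 -362.6    0. ]
81.12135935440125 -7.062194179523857 [ 552.61961967 -311.79335697  212.14056432]
61.04636620259401 85.8931720192682 61.14984744553791
61.933454772346174 85.70269000824052 61.14984744553791
```

```bash
python3 -m inch '[[[1.5,-0.4,-0,0],[3.6,-0.7,2,0],[3.6,-0.7,6,0],[3.6,-0.7,10,0],[3.6,-0.7,14,0],[3.6,-0.7,17,0],[3.6,-0.7,19,0],[3.6,-0.7,19.8,0]]]' 8.5
python3 -m inch '[[[0,0,0,0],[0,0,0,0],[0,0,0,0],[0,0,0,0],[0,0,0,0]]]' 5.0
```

```text
clock: 3.67
eef_pos: [557.3, -275.8, 6.0]
tool_rot: [-3.132, 0.001, 1.065]
force: [-0.4, 1.1, -0.5]
width: 85.1
gripper_force: 0.0
clock: 4.08
eef_pos: [562.4, -277.9, 12.7]
tool_rot: [3.139, -0.0, 1.065]
force: [0.1, -0.6, -1.0]
width: 59.4
gripper_force: 65.2
```

```bash
python3 -m inch '[[[0,0,-2,0],[0,0,-5,0],[1.5,-1.2,-9,0],[3.5,-3,-12,-4.5],[6,-5,-15,-9],[9,-7.5,-17,-13.5],[12,-10,-18,-18],[14.5,-12.5,-18,-22.7]]]' 5.0
python3 - <<'E'
from h import *;import pickle
p=camera_params("wrist");im=get_image("wrist")
cv2.imwrite("pics/w4.png",im);pickle.dump(p,open("w4.pkl","wb"))
E
```

```text
clock: 4.75
eef_pos: [524.5, -88.7, 195.1]
tool_rot: [3.134, 0.0, 1.465]
force: [-0.3, 0.3, -1.7]
width: 59.3
gripper_force: 65.1
```

View pics/w4.png

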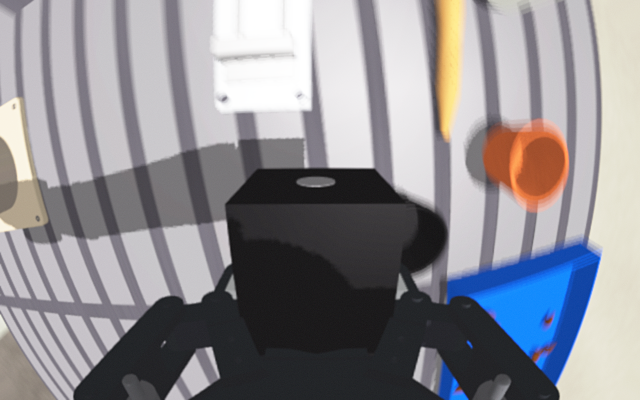

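The pot is held level. The jig's near end is at (215..312,110) with stop top at rows ~20–55, so I'll measure it by mask.

Run:
```python
from h import *;import pickle
p=pickle.load(open("w4.pkl","rb"));im=cv2.imread("pics/w4.png")
cv2.imwrite("pics/z4.png",crop(im,195,0,135,125,5))
for q in((214,109),(311,111),(223,99),(303,98)):print(q,plane("wrist",q,12,p).round(1))
```

```text
(214, 109) [425.7   3.5  12. ]
(311, 111) [528.1 -13.3  12. ]
(223, 99) [437.2  12.4  12. ]
(303, 98) [521.4   1.2  12. ]
```

View pics/z4.png

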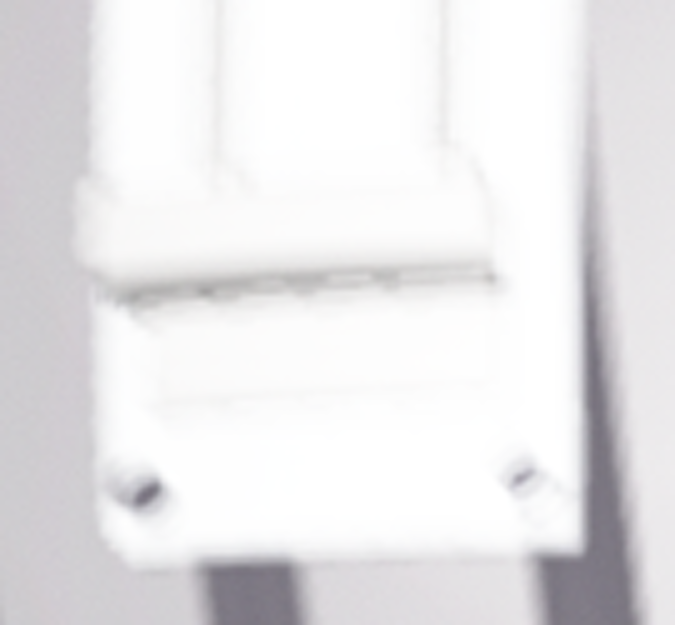

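Zoomed: the stop's rear top edge runs (213,54)–(293,52), its front top edge ~(211,37)–(291,35), and the bolts are at (222.5,98) and (299.5,95).

Run:
```python
from h import *;import pickle
p=pickle.load(open("w4.pkl","rb"))
f=lambda q,z:plane("wrist",q,z,p).round(1)
B=[f((222.5,97.6),12),f((299.6,95),12)];print(B)
for n,a,b in(("rear",(213,54),(293,52.2)),("front",(211,37),(292,34))):
  A=f(a,58);C=f(b,58);print(n,A,C,(A+C)[:2]/2,np.linalg.norm(A-C),np.degrees(np.arctan2(*(C-A)[:2][::-1])))
s=[sensors.read_state() for _ in range(1)][0];print(s["eef_pos"],np.degrees(s["tool_rot"][2]))
# height check of stop: scene+wrist of a rear-top edge left end (scene crop (150,42))
print(tri(ray("wrist",(213,54),p),ray("side",(250+(722-400)/3,240+53/3))))
```

```text
[array([436.9,  14. ,  12. ]), array([518.3,   4.7,  12. ])]
rear [446.  53.  58.] [518.5  42.2  58. ] [482.25  47.6 ] 73.3 -8.472789598117679
front [445.6  70.   58. ] [519.4  59.3  58. ] [482.5   64.65] 74.57164340417873 -8.24962684882668
[520.96384257 -78.45631937 194.19664443] 84.74842251331654
(array([444.16187069,  51.98293509,  59.03829371]), [2.2, 2.2])
```

```bash
python3 -m inch '[[[3,-1,0,0],[6.5,-2.2,0,0],[10,-3.4,0,0],[13,-4.5,0,0],[15.8,-5.2,1,0],[15.8,-5.2,4,0],[15.8,-5.2,8,0],[15.8,-5.2,11,0]]]' 5.0
python3 -m inch '[[[0,0,0,0]]]' 5.0
python3 - <<'E'
from h import *
for i in range(3):print(sensors.read_state()["eef_pos"].round(1))
b=get_image("side");a=get_image("scene")
o=np.hstack([crop(b,265,195,130,150,3),crop(a,340,185,130,150,3)])
cv2.imwrite("pics/m5.png",o)
E
```

```text
clock: 5.47
eef_pos: [488.1, 73.1, 80.6]
tool_rot: [3.14, -0.0, 1.463]
force: [-0.0, -0.8, -1.2]
width: 59.6
gripper_force: 65.1
clock: 5.55
eef_pos: [484.5, 71.8, 77.3]
tool_rot: [-3.133, 0.003, 1.462]
force: [-0.4, 0.5, -1.3]
width: 59.5
gripper_force: 65.2
[484.5  71.8  77.3]
[484.5  71.8  77.3]
[484.5  71.8  77.3]
```

View pics/m5.png

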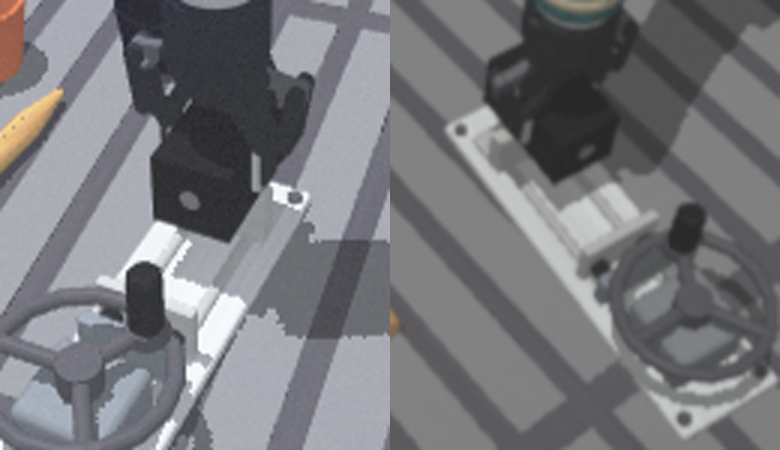

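Run:
```python
from h import *
S=lambda x,y:(340+(x-390)/3,185+y/3); T=lambda x,y:(265+x/3,195+y/3)
a,_=tri(ray("scene",S(555,183)),ray("side",T(154,221)));b,_=tri(ray("scene",S(613,151)),ray("side",T(230,241)))
print(a,b,np.linalg.norm(a-b)); m=(a+b)/2
u=np.array([.113,.994]);f=np.array([483,64]);print("L",(m[:2]-f)@u,"lat",(m[:2]-f)@np.array([.994,-.113]),m[2])
print(plane("side",T(188,200),98))
```

```text
[516.68632008 116.14365796  61.37258537] [456.7659864  123.23812549  66.28763004] 60.53871094056605
L 55.777801689290804 lat -2.5892744421681457 63.83010770466514
[486.97206199 123.37615714  98.        ]
```

```bash
python3 -m inch '[[[0.6,0.2,0,0],[0.6,0.2,0.3,0],[0.6,0.2,0.6,0],[0.6,0.2,0.8,0],[0.6,0.2,1.0,0],[0.6,0.2,1.0,0]]]' 5.0
python3 - <<'E'
from h import *
s=sensors.read_state();print(s["force"],s["torque"],s["eef_pos"])
E
```

```text
clock: 6.15
eef_pos: [490.6, 78.2, 71.3]
tool_rot: [-3.142, 0.0, 1.461]
force: [-0.5, 0.6, -0.7]
width: 59.5
gripper_force: 65.2
[-0.5066474   0.62657125 -0.7489152 ] [-0.01670659  0.03909082 -0.00025735] [490.58433733  78.17328051  71.3259493 ]
```

```bash
python3 -m inch '[[[0,0,0.2,0],[0,0,0.4,0],[0,0,0.6,0],[0,0,0.8,0],[0,0,0.8,0]]]' 5.0; python3 -m inch '[[[0,0,0.2,0],[0,0,0.4,0],[0,0,0.4,0]]]' 5.0
```

```text
clock: 6.57
eef_pos: [492.0, 81.4, 66.5]
tool_rot: [3.137, -0.003, 1.464]
force: [-4.9, 4.9, 31.2]
width: 59.8
gripper_force: 69.0
clock: 6.82
eef_pos: [492.3, 83.8, 63.2]
tool_rot: [3.136, -0.006, 1.465]
force: [-6.7, 11.0, 38.7]
width: 59.2
gripper_force: 67.0
```

Contact is confirmed (about 35 N). I'll open just enough to let the pot tip, caged between the fingers.

```bash
python3 -m inch '[[[0,0,-0.2,0],[0,0,-0.4,0],[0,0,-0.4,0],[0,0,-0.4,0]]]' 6.4; python3 -m inch '[[[0,0,0,0],[0,0,0,0],[0,0,-2,0],[0,0,-5,0],[0,0,-8,0],[0,0,-11,0],[0,0,-14,0],[0,0,-14,0]]]' 6.8
python3 - <<'E'
from h import *
im=get_image("side");sc=get_image("scene")
cv2.imwrite("pics/sd6.png",im);cv2.imwrite("pics/sc6.png",sc)
for n,i,(x,y,w,h) in(("side",im,(265,190,130,150)),("scene",sc,(340,185,130,150))):
    c=i[y:y+h,x:x+w];m=(c.max(2)<62).astype(np.uint8)
    cs,_=cv2.findContours(m,cv2.RETR_EXTERNAL,cv2.CHAIN_APPROX_SIMPLE)
    for k in cs:
        if cv2.contourArea(k)>60:
            print(n,cv2.contourArea(k),(cv2.approxPolyDP(k,2.5,True)[:,0]+[x,y]).tolist())
E
```

```text
clock: 7.15
eef_pos: [491.7, 79.0, 64.4]
tool_rot: [3.139, -0.001, 1.462]
force: [-1.9, 2.1, 13.7]
width: 64.4
gripper_force: 0.0
clock: 7.82
eef_pos: [493.9, 78.7, 207.9]
tool_rot: [3.133, -0.002, 1.46]
force: [-0.1, -0.9, 0.3]
width: 68.0
gripper_force: 0.0
side 1564.5 [[316, 248], [300, 264], [302, 286], [307, 288], [308, 303], [312, 306], [318, 304], [319, 292], [331, 299], [338, 289], [338, 256]]
side 647.0 [[307, 190], [304, 201], [308, 214], [317, 219], [328, 216], [332, 192], [314, 190], [315, 201], [312, 202]]
scene 124.0 [[441, 253], [433, 262], [437, 269], [443, 264]]
scene 953.0 [[416, 227], [396, 237], [389, 254], [400, 271], [404, 265], [422, 256], [428, 247]]
scene 207.0 [[376, 191], [386, 203], [399, 185], [376, 185]]
```

Run:
```python
from h import *
def pr(n,P):
    p=camera_params(n);return cv2.projectPoints(np.float64(P),p["rvec"],p["tvec"],p["mtx"],None)[0][:,0].round().astype(int).tolist()
f=np.array([483,64,12.]);X=np.array([.994,-.113,0]);Y=np.array([.113,.994,0]);Z=np.array([0,0,1.])
for th in(26,48,90):
    t=np.radians(th);a=-(np.cos(t)*Y-np.sin(t)*Z); n=np.sin(t)*Y+np.cos(t)*Z  # a: bottom->mouth
    c=f+Y*(46/np.tan(t))
    for s in("side","scene"):
        print(th,s,"bot",pr(s,[c+X*30,c-X*30,c+X*30+n*60,c-X*30+n*60]),"mouth",pr(s,[c+X*30+a*105,c-X*30+a*105,c+X*30+n*60+a*105,c-X*30+n*60+a*105]))
```

```text
26 side bot [[308, 296], [333, 305], [301, 287], [327, 296]] mouth [[326, 254], [351, 262], [321, 243], [346, 251]]
26 scene bot [[401, 267], [419, 257], [410, 265], [429, 254]] mouth [[382, 231], [400, 222], [390, 227], [409, 217]]
48 side bot [[319, 280], [343, 289], [309, 281], [334, 290]] mouth [[332, 236], [356, 243], [323, 234], [348, 241]]
48 scene bot [[389, 252], [407, 242], [401, 257], [420, 247]] mouth [[377, 217], [395, 207], [388, 220], [408, 210]]
90 side bot [[327, 269], [350, 277], [315, 286], [339, 294]] mouth [[326, 234], [351, 242], [313, 251], [339, 259]]
90 scene bot [[380, 241], [398, 231], [393, 257], [411, 247]] mouth [[384, 218], [403, 209], [398, 236], [417, 225]]
```

Run:
```python
from h import *
np.set_printoptions(precision=0,suppress=True)
f=np.array([483,64,12.]);X=np.array([.994,-.113,0]);Y=np.array([.113,.994,0])
for a in[(416,227),(396,237),(389,254),(400,271),(422,256),(428,247)]:
  for b in[(316,248),(300,264),(302,286),(331,299),(338,289),(338,256)]:
    P,r=tri(ray("scene",a),ray("side",b))
    if r[0]<4 and P[2]>5: d=P-f;print(a,b,"X%.0f Y%.0f Z%.0f"%(d@X,d@Y,d[2]),r)
```

```text
(416, 227) (338, 256) X-25 Y60 Z108 [3.2, 3.2]
(389, 254) (300, 264) X60 Y72 Z63 [1.7, 1.7]
(422, 256) (331, 299) X-28 Y102 Z23 [2.7, 2.7]
(428, 247) (300, 264) X11 Y145 Z150 [2.7, 2.7]
```

Run:
```python
from h import *
b=cv2.imread("pics/sd6.png");a=cv2.imread("pics/sc6.png")
g=lambda i:np.clip(i.astype(float)*1.9+15,0,255).astype(np.uint8)
cv2.imwrite("pics/m6.png",g(np.hstack([crop(b,280,230,80,100,5),crop(a,365,210,80,100,5)])))
```

```text
(no output)
```

View pics/m6.png

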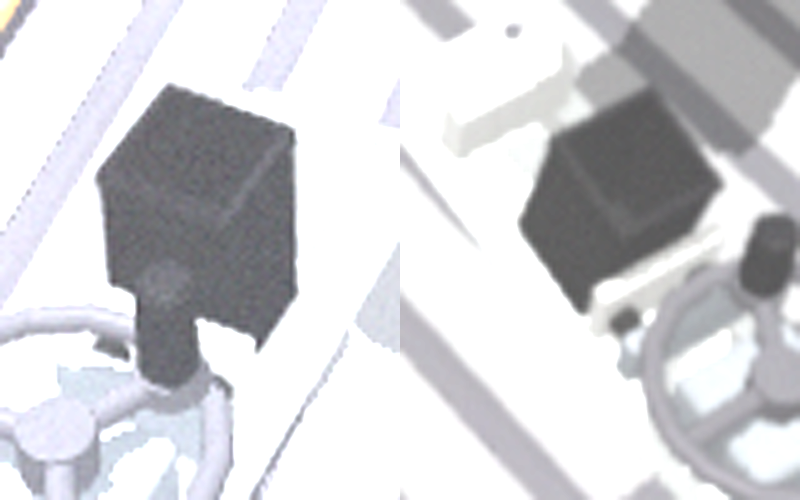

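Run:
```python
from h import *
f=np.array([483,64,12.]);X=np.array([.994,-.113,0]);Y=np.array([.113,.994,0])
L=[]
for a,b in[((396,236.6),(314,247)),((415,228),(338.6,256)),((429,247),(325,273)),((410,257),(299.4,265.6)),((389,254),(302,287)),((402,272),(302,287)),((432,252),(331,300)),((428,254),(338.5,289))]:
    P,r=tri(ray("scene",a),ray("side",b));d=P-f;L.append(P);print(a,b,"X%.0f Y%.0f Z%.0f"%(d@X,d@Y,d[2]),r)
for i in range(4):print(np.linalg.norm(L[i]-L[(i+1)%4]).round())
```

```text
(396, 236.6) (314, 247) X34 Y57 Z107 [4.2, 4.2]
(415, 228) (338.6, 256) X-24 Y58 Z104 [4.8, 4.8]
(429, 247) (325, 273) X-21 Y118 Z106 [7.2, 7.2]
(410, 257) (299.4, 265.6) X36 Y118 Z104 [5.7, 5.7]
(389, 254) (302, 287) X47 Y67 Z13 [15.5, 15.5]
(402, 272) (302, 287) X42 Y109 Z27 [9.0, 9.0]
(432, 252) (331, 300) X-41 Y121 Z51 [2.0, 2.0]
(428, 254) (338.5, 289) X-39 Y105 Z50 [13.4, 13.4]
58.0
60.0
57.0
62.0
```

The top is a level 60×60 mm square, 105 mm above the plate, with no drain hole showing. So it looks like the pot has righted itself mouth-up, near the jaw. I'll check that with the wrist camera, numerically.

Run:
```python
from h import *
p=camera_params("wrist");im=get_image("wrist");cv2.imwrite("pics/w7.png",im)
s=sensors.read_state();e=s["eef_pos"];y=s["tool_rot"][2]
X=np.array([np.cos(y),np.sin(y)]);Y=np.array([np.sin(y),-np.cos(y)])
g=im.max(2);m=(g<75).astype(np.uint8);m[215:]=0
cs,_=cv2.findContours(m,cv2.RETR_EXTERNAL,cv2.CHAIN_APPROX_SIMPLE)
for k in cs:
    if cv2.contourArea(k)>1500:
        q=cv2.approxPolyDP(k,4,True)[:,0];print(cv2.contourArea(k))
        for v in q:
            P=plane("wrist",v,117,p)[:2]-e[:2];print(v,"tool x%.0f y%.0f"%(P@X,P@Y))
        x,yy,w,h=cv2.boundingRect(k);c=im[yy:yy+h,x:x+w].max(2);print(cv2.resize(c,(22,16),interpolation=cv2.INTER_AREA))
print(e)
```

```text
5635.0
[277  88] tool x94 y-28
[280 159] tool x41 y-26
[356 158] tool x42 y30
[355  87] tool x95 y29
[[ 73  62  50  47  46  46  45  46  47  46  47  47  48  49  50  51  53  54
   55  57  59  66]
 [ 71  51  27  26  25  25  25  25  25  26  25  25  26  26  26  27  27  27
   27  27  28  44]
 [ 71  50  23  22  44  30  29  30  30  31  31  31  24  22  21  37  49  32
   20  20  20  39]
 [ 71  51  23  23 128  71  66  67  68  68  70  71  49  30  29  94 141  76
   23  20  20  39]
 [ 74  51  23  23 112  70  66  67  68  69  70  70  46  30  29  84 140  70
   24  21  19  40]
 [ 73  52  23  23  97  70  66  67  68  69  70  71  39  30  29  75 137  63
   22  20  20  41]
 [ 74  51  23  23  83  69  66  67  68  69  70  72  46  29  28  66 126  57
   23  20  20  42]
 [ 76  52  24  22  77  68  66  67  68  69  71  71  49  29  29  58 114  52
   25  19  20  43]
 [ 76  52  24  22  73  67  66  67  68  69  70  71  40  29  29  52  99  48
   22  20  20  43]
 [ 77  53  24  22  70  67  66  66  68  69  70  71  42  28  29  47  93  43
   22  20  20  43]
 [ 77  52  23  23  61  65  65  66  68  69  70  71  52  27  28  43  88
[... 1551 characters left out ...]
18 102]
 [112 113 115 112 113 114 112 109  75  31  19  19  20  20  19  20  25  33
   35  49 100  56]
 [112 114 115 112 114 115 111 114 111  94  56  21  19  20  20  20  20  24
   33  35  37  43]
 [112 114 115 112 113 115 112 113 114 115 113  69  31  19  20  19  19  19
   23  32  35  40]
 [112 114 135 140 123 116 111 113 113 114 115 113  98  45  20  19  19  19
   19  22  31  37]
 [112 114 146 182 176 162 141 122 113 113 115 114 116 101  64  25  19  20
   19  20  21  30]
 [112 114 140 183 181 181 181 171 121 113 116 113 114 114 113  79  30  18
   18  22  31  75]
 [113 114 138 182 181 181 181 178 127 112 140 142 121 113 113 111  95  55
   64  87 104 159]]
[490.3340165   77.71791982 202.84680349]
```

Rim bright, walls dark and a recessed floor of ~0.64 size: mouth up. Next I'll measure its lateral offset from the plate's edges in the same picture.

Run:
```python
from h import *
p=camera_params("wrist");im=cv2.imread("pics/w7.png")
s=sensors.read_state();e=s["eef_pos"];y=s["tool_rot"][2]
X=np.array([np.cos(y),np.sin(y)]);Y=np.array([np.sin(y),-np.cos(y)])
for r in(60,75,95,115,130,145,160):
    w=im[r].min(1)>222
    runs=[];st=None
    for i,v in enumerate(list(w[180:460])+[False]):
        if v and st is None:st=i
        if not v and st is not None:
            if i-st>4:
                a,b=st+180,i+180
                runs.append((a,b,*[round(float((plane("wrist",(c,r),12,p)[:2]-e[:2])@Y),1) for c in(a,b)]))
            st=None
    print(r,runs)
```

```text
60 [(353, 361, 38.2, 46.7)]
75 [(268, 280, -51.5, -38.7), (298, 324, -19.6, 7.6), (346, 361, 30.8, 46.7)]
95 []
115 []
130 []
145 []
160 [(273, 278, -47.7, -42.2)]
```

```bash
python3 -m inch '[[[3,0.1,0,0],[6,0.1,0,0],[6.8,0.1,3,0],[6.8,0.1,7,0],[6.8,0.1,11,0],[6.8,0.1,13.1,0],[6.8,0.1,13.1,0]]]' 8.5
python3 -m inch '[[[0,0,0,0],[0,0,0,0],[0,0,0,0],[0,0,0,0],[0,0,-0.4,0],[0,0,-0.8,0]]]' 5.0
```

```text
clock: 8.55
eef_pos: [494.3, 144.1, 66.5]
tool_rot: [-3.13, 0.006, 1.462]
force: [-0.5, 0.8, -0.5]
width: 85.2
gripper_force: 0.0
clock: 9.05
eef_pos: [499.4, 145.8, 81.4]
tool_rot: [3.141, -0.0, 1.461]
force: [-0.5, -0.7, -0.1]
width: 59.3
gripper_force: 64.4
```

Gripped. Next I'll move toward the stop, 5.0 cm first, then feel for contact.

```bash
python3 -m inch '[[[-1.5,-0.1,0,0],[-3,-0.2,0,0],[-4,-0.3,0,0],[-4.6,-0.3,0,0],[-4.9,-0.3,0,0],[-4.9,-0.3,0.3,0],[-4.9,-0.3,0.5,0],[-4.9,-0.3,0.5,0]]]' 5.0; python3 -m inch '[[[-0.2,0,0,0],[-0.3,0,0,0],[-0.3,0,0,0]]]' 5.0
```

```text
clock: 9.72
eef_pos: [490.7, 97.9, 74.9]
tool_rot: [-3.141, 0.0, 1.462]
force: [0.7, 0.1, -0.9]
width: 59.4
gripper_force: 64.7
clock: 9.97
eef_pos: [490.7, 97.4, 75.2]
tool_rot: [3.141, -0.004, 1.463]
force: [-0.9, 5.1, -2.2]
width: 59.3
gripper_force: 64.8
```

Stop contact (5 N along +y). I'll lower onto the plate.

```bash
python3 -m inch '[[[0.1,0,0.2,0],[0.1,0,0.3,0],[0.1,0,0.4,0],[0.1,0,0.4,0]]]' 5.0
```

```text
clock: 10.3
eef_pos: [491.1, 97.6, 73.1]
tool_rot: [3.14, -0.002, 1.463]
force: [-3.5, 4.7, 19.7]
width: 59.6
gripper_force: 66.7
```

```bash
python3 -m inch '[[[0,0,0,0],[0,0,0,0],[0,0,-1,0],[0,0,-4,0],[0,0,-8,0],[1,0,-11,0],[3,0,-13,0],[3,0,-13,0]]]' 8.5
cat > look.py <<'E'
from h import *
import sys
p=camera_params("wrist");im=get_image("wrist");cv2.imwrite("pics/%s.png"%sys.argv[1],im)
s=sensors.read_state();e=s["eef_pos"];y=s["tool_rot"][2]
X=np.array([np.cos(y),np.sin(y)]);Y=np.array([np.sin(y),-np.cos(y)])
m=(im.max(2)<75).astype(np.uint8);m[240:]=0
cs,_=cv2.findContours(m,cv2.RETR_EXTERNAL,cv2.CHAIN_APPROX_NONE)
print(e,np.degrees(y))
for k in cs:
    if cv2.contourArea(k)>100:
        print(cv2.contourArea(k),cv2.boundingRect(k),(cv2.approxPolyDP(k,3,True)[:,0]).tolist() if cv2.contourArea(k)<9000 else "")
        (cx,cy),r=cv2.minEnclosingCircle(k)
        for z in(117,132):
            P=plane("wrist",(cx,cy),z,p)[:2];d=P-e[:2];print("  circ",round(cx),round(cy),round(r,1),"z",z,P.round(1),"tool %.1f %.1f"%(d@X,d@Y))
E
python3 look.py w8
```

```text
clock: 10.97
eef_pos: [496.9, 129.9, 206.3]
tool_rot: [3.133, -0.006, 1.465]
force: [0.4, 1.4, -0.1]
width: 85.1
gripper_force: 0.0
[495.48249883 127.45671042 204.08546292] 83.87167786461963
351.5 (122, 202, 20, 38) [[131, 202], [122, 210], [130, 238], [141, 239]]
  circ 136 220 19.2 z 117 [335.4 137.2] tool -7.4 -160.2
  circ 136 220 19.2 z 132 [346.3 141.7] tool -1.7 -149.9
3270.0 (276, 189, 75, 51) [[287, 190], [276, 218], [277, 239], [349, 239], [350, 218], [338, 190]]
  circ 313 221 40.3 z 117 [493.8 121.2] tool -6.4 -1.0
  circ 313 221 40.3 z 132 [494.4 126.8] tool -0.8 -1.0
207.0 (454, 172, 12, 68) [[465, 172], [454, 239], [458, 239], [463, 217]]
  circ 460 206 33.9 z 117 [618.7 120.3] tool 6.0 123.3
  circ 460 206 33.9 z 132 [611.2 125.9] tool 10.9 115.3
852.0 (160, 167, 28, 73) [[170, 167], [160, 175], [174, 238], [187, 239]]
  circ 178 203 37.0 z 117 [383.7 148.3] tool 8.8 -113.4
  circ 178 203 37.0 z 132 [391.4 152.2] tool 13.4 -106.1
1159.5 (207, 138, 28, 84) [[211, 138], [207, 146], [222, 221], [233, 214], [223, 145]]
  circ 216 180 41.9 z 117 [421.7 163.7] tool 28.1 -77
[... 759 characters left out ...]
8 92 20.5 z 117 [478.8 224.1] tool 94.3 -26.9
  circ 278 92 20.5 z 132 [480.4 223. ] tool 93.4 -25.2
113.5 (253, 11, 14, 21) [[266, 11], [254, 20], [254, 31], [265, 20]]
  circ 260 21 11.7 z 117 [471.5 280.8] tool 149.9 -40.2
  circ 260 21 11.7 z 132 [473.6 276.1] tool 145.4 -37.6
3613.0 (497, 0, 111, 73) [[498, 0], [503, 52], [584, 72], [607, 70], [606, 61], [597, 62], [590, 54], [576, 54], [566, 45], [546, 45], [534, 25], [538, 14], [564, 11], [560, 23], [580, 20], [582, 28], [601, 36], [603, 25], [593, 26], [584, 14], [571, 17], [560, 2], [548, 8], [536, 0], [504, 0], [506, 37]]
  circ 552 35 64.8 z 117 [731.  273.2] tool 170.1 218.6
  circ 552 35 64.8 z 132 [716.3 269. ] tool 164.3 204.4
```

Knob located at (480,223). I'll move above it and look from there to refine both knob and hub.

```bash
python3 -m inch '[[[3,-1,0,0],[5,-2,0,0],[5,-2.5,0,0],[5,-2.5,0,0],[5,-2.5,0,0]]]' 8.5
python3 look.py w9 | grep -A3 -E "^(8|9|1[0-9])[0-9][0-9]\.|^\["
python3 - <<'E'
from h import *
im=cv2.imread("pics/w9.png");g=cv2.cvtColor(im,6)
p=camera_params("wrist")
s=cv2.Rodrigues(p["rvec"])[0]
def proj(P):
    q=s@np.array(P)+p["tvec"];th=np.arctan2(np.hypot(q[0],q[1]),q[2]);k=th/np.hypot(q[0],q[1])
    return np.array([p["mtx"][0,2]+p["mtx"][0,0]*k*q[0],p["mtx"][1,2]+p["mtx"][1,1]*k*q[1]])
print(proj((508,269,84)),proj((480.4,223,132)))
# radial edge scan from hub guess for rim: project ring radii, print mean gray
for a in range(0,360,30):
    row=[int(g[int(round(v[1])),int(round(v[0]))]) if 0<=v[0]<640 and 0<=v[1]<400 else -1 for v in[proj((508+r*np.cos(np.radians(a)),269+r*np.sin(np.radians(a)),77)) for r in range(40,80,2)]]
    print(a,row)
E
```

```text
clock: 11.43
eef_pos: [473.9, 176.1, 200.6]
tool_rot: [-3.14, 0.002, 1.461]
force: [1.0, -0.0, 0.3]
width: 85.2
gripper_force: 0.0
[474.42787193 175.86762382 200.69818875] 83.64200151484103
659.5 (314, 226, 56, 14) [[315, 227], [314, 239], [369, 239], [364, 226]]
  circ 342 235 27.8 z 117 [491.1 154.3] tool -19.6 18.9
  circ 342 235 27.8 z 132 [490.5 161. ] tool -13.0 17.6
--
1014.0 (174, 155, 30, 85) [[184, 155], [174, 164], [190, 237], [201, 238]]
  circ 192 197 42.4 z 117 [375.6 199.4] tool 12.5 -100.9
  circ 192 197 42.4 z 132 [382.7 203.1] tool 16.9 -94.2
918.5 (227, 147, 27, 65) [[227, 147], [238, 209], [253, 209], [244, 150]]
  circ 240 178 33.6 z 117 [418.7 209.3] tool 27.1 -59.1
  circ 240 178 33.6 z 132 [422.9 212.4] tool 30.6 -55.2
1132.0 (290, 128, 47, 46) [[298, 132], [290, 143], [305, 151], [312, 161], [312, 172], [325, 172], [324, 163], [336, 151], [332, 135], [322, 128], [309, 129], [305, 135]]
  circ 313 150 24.8 z 117 [476.2 223.6] tool 47.6 -3.5
  circ 313 150 24.8 z 132 [476.6 225.7] tool 49.7 -3.3
4651.0 (519, 0, 105, 104) [[519, 1], [526, 86], [602, 102], [623, 
[... 953 characters left out ...]
 [196, 238, 255, 200, 109, 111, 113, 94, 106, 125, 133, 112, 94, 203, 206, 205, 205, 205, 203, 203]
180 [255, 248, 104, 113, 116, 115, 100, 99, 117, 134, 122, 99, 75, 66, 63, 103, 117, 121, 117, 116]
210 [177, 189, 192, 208, 254, 255, 232, 99, 112, 134, 118, 101, 88, 109, 152, 205, 204, 203, 203, 202]
240 [23, 27, 31, 44, 75, 73, 70, 69, 68, 63, 62, 57, 59, 53, 25, 76, 160, 192, 186, 149]
270 [253, 254, 251, 190, 191, 114, 99, 89, 94, 108, 127, 120, 103, 119, 184, 183, 145, 138, 140, 137]
300 [141, 190, 199, 255, 255, 254, 254, 255, 126, 84, 106, 132, 123, 104, 182, 222, 220, 222, 220, 219]
330 [218, 233, 231, 231, 230, 229, 228, 229, 226, 84, 89, 103, 129, 126, 114, 102, 113, 115, 117, 121]
```

```bash
python3 -m inch '[[[2.5,-0.2,0,0],[5,-0.3,1,0],[5,-0.3,4,0],[5,-0.3,8,0],[5,-0.3,10,0],[5,-0.3,10.8,0],[5,-0.3,10.8,0]]]' 8.5; python3 -m inch '[[[0,0,0,0],[0,0,0,0],[0,0,0,0],[0,0,0,0],[0,0,0,0],[0,0,0,0]]]' 1.5
python3 - <<'E'
from h import *
for i in range(4):
    get_image("wrist");s=sensors.read_state();print(s["eef_pos"],s["force"],np.degrees(s["tool_rot"][2]),s["qpos"].round(2))
E
```

```text
clock: 12.07
eef_pos: [476.2, 225.8, 91.4]
tool_rot: [-3.138, 0.003, 1.46]
force: [-0.5, -0.2, 0.5]
width: 84.9
gripper_force: 0.0
clock: 12.57
eef_pos: [479.6, 228.3, 95.1]
tool_rot: [3.136, -0.003, 1.461]
force: [2.9, -1.0, 5.9]
width: 22.8
gripper_force: 58.4
[479.62838543 228.36720879  95.06537466] [ 2.98565438 -0.99654981  6.58963589] 83.69425388287765 [-0.34  0.67 -0.24  1.97  0.29  0.53 -0.89]
[479.63155933 228.37098858  95.07742536] [2.98083967 0.0278755  5.37955021] 83.69971707097528 [-0.34  0.67 -0.24  1.97  0.29  0.53 -0.89]
[479.62021625 228.34394847  95.07060473] [ 3.13072306 -1.01128696  6.61087479] 83.69803048368576 [-0.34  0.67 -0.24  1.97  0.29  0.53 -0.89]
[479.62807971 228.37056657  95.07430927] [ 3.99255769 -1.27472405  6.936315  ] 83.70068145367661 [-0.34  0.67 -0.24  1.97  0.29  0.53 -0.89]
```

```bash
cat > arc.py <<'E'
import numpy as np,sys
p0,st,n=map(float,sys.argv[1:4]);a=np.radians(p0);r=5.2
for i in range(1,int(n)+1):
    b=np.radians(p0-st*i);print("[%.2f,%.2f,0,0]"%(r*(np.cos(b)-np.cos(a)),-r*(np.sin(b)-np.sin(a))),end=",")
print()
E
python3 arc.py 146.9 12 5
```

```text
[0.69,-0.84,0,0],[1.53,-1.53,0,0],[2.50,-2.02,0,0],[3.55,-2.30,0,0],[4.64,-2.35,0,0],
```

```bash
python3 -m inch '[[[0.69,-0.84,0,0],[1.53,-1.53,0,0],[2.50,-2.02,0,0],[3.55,-2.30,0,0],[4.64,-2.35,0,0],[4.64,-2.35,0,0]]]' 1.5
python3 arc.py 86.9 15 7
```

```text
clock: 13.27
eef_pos: [458.9, 277.1, 95.0]
tool_rot: [3.14, 0.0, 1.462]
force: [-2.2, -2.5, 13.2]
width: 22.5
gripper_force: 59.5
[1.33,0.25,0,0],[2.56,0.84,0,0],[3.59,1.72,0,0],[4.36,2.84,0,0],[4.81,4.12,0,0],[4.91,5.47,0,0],[4.66,6.81,0,0],
```

```bash
python3 -m inch '[[[1.33,0.25,-0.1,0],[2.56,0.84,-0.1,0],[3.59,1.72,-0.1,0],[4.36,2.84,-0.1,0],[4.81,4.12,-0.1,0],[4.91,5.47,-0.1,0],[4.66,6.81,-0.1,0],[4.66,6.81,-0.1,0]]]' 1.5
python3 arc.py -18.1 15 7;python3 - <<'E'
from h import *
s=sensors.read_state();print(s["eef_pos"],s["force"],s["qpos"].round(2))
E
```

```text
clock: 13.93
eef_pos: [532.3, 317.4, 95.2]
tool_rot: [3.141, -0.004, 1.461]
force: [0.4, 3.1, 3.3]
width: 22.5
gripper_force: 59.3
[-0.59,1.22,0,0],[-1.47,2.25,0,0],[-2.59,3.02,0,0],[-3.87,3.47,0,0],[-5.22,3.58,0,0],[-6.56,3.33,0,0],[-7.78,2.74,0,0],
[532.28055512 317.42121103  95.15346566] [0.35741082 3.13085345 3.27320315] [-0.43  0.76 -0.24  1.72  0.26  0.69 -0.92]
```

```bash
python3 -m inch '[[[-0.59,1.22,0,0],[-1.47,2.25,0,0],[-2.59,3.02,0,0],[-3.87,3.47,0,0],[-5.22,3.58,0,0],[-6.56,3.33,0,0],[-7.78,2.74,0,0],[-7.78,2.74,0,0]]]' 1.5
python3 arc.py -123.1 8 8;python3 look.py w10 | head -1
python3 - <<'E'
from h import *
b=get_image("side");a=get_image("scene");cv2.imwrite("pics/sd10.png",b);cv2.imwrite("pics/sc10.png",a)
s=sensors.read_state();print(s["eef_pos"],s["force"])
E
```

```text
clock: 14.6
eef_pos: [549.4, 235.7, 95.2]
tool_rot: [3.141, -0.003, 1.461]
force: [-0.7, 1.4, 1.4]
width: 22.9
gripper_force: 59.7
[-0.58,-0.44,0,0],[-1.09,-0.95,0,0],[-1.53,-1.53,0,0],[-1.88,-2.17,0,0],[-2.14,-2.84,0,0],[-2.30,-3.55,0,0],[-2.36,-4.27,0,0],[-2.32,-5.00,0,0],
[549.36849346 235.69464908  95.1131947 ] 83.75369546753483
[549.40220517 235.67628334  95.08651199] [-4.86683855  0.7726457   7.04043577]
```

```bash
cat > ft.py <<'E'
from h import *
s=sensors.read_state();v=s["eef_pos"][:2]-[511,267.3];a=np.arctan2(v[1],v[0]);t=np.array([np.sin(a),-np.cos(a)])
print("angle %.1f phi %.1f r %.1f resist %.1f radial %.1f"%(np.degrees(a),np.degrees(a)-83.8,np.hypot(*v),-s["force"][:2]@t,s["force"][:2]@v/np.hypot(*v)),s["force"].round(1))
E
python3 -m inch '[[[-0.58,-0.44,0,0],[-1.09,-0.95,0,0],[-1.53,-1.53,0,0]]]' 1.5;python3 ft.py
python3 -m inch '[[[-0.35,-0.64,0,0],[-0.61,-1.31,0,0],[-0.77,-2.02,0,0]]]' 1.5;python3 ft.py
python3 arc.py -171.1 8 6
```

```text
clock: 15.0
eef_pos: [535.9, 224.8, 95.2]
tool_rot: [3.136, -0.006, 1.463]
force: [4.1, 6.8, -1.7]
width: 22.5
gripper_force: 59.5
angle -59.6 phi -143.4 r 49.3 resist 6.9 radial -3.8 [ 4.1  6.8 -1.7]
clock: 15.25
eef_pos: [516.0, 218.5, 95.2]
tool_rot: [3.134, -0.006, 1.462]
force: [7.5, 4.6, -2.3]
width: 22.3
gripper_force: 59.4
angle -84.2 phi -168.0 r 49.1 resist 7.9 radial -3.8 [ 7.5  4.6 -2.3]
[-0.06,-0.72,0,0],[-0.02,-1.45,0,0],[0.12,-2.16,0,0],[0.35,-2.84,0,0],[0.68,-3.49,0,0],[1.10,-4.08,0,0],
```

```bash
python3 -m inch '[[[-0.06,-0.72,0,0],[-0.02,-1.45,0,0]]]' 1.5;python3 ft.py|cut -c1-70
python3 -m inch '[[[0.14,-0.71,0,0],[0.37,-1.39,0,0]]]' 1.5;python3 ft.py
python3 arc.py -203.1 8 8
```

```text
clock: 15.42
eef_pos: [502.1, 218.9, 95.2]
tool_rot: [3.134, -0.005, 1.461]
force: [8.3, 2.6, -3.3]
width: 22.6
gripper_force: 59.5
angle -100.5 phi -184.3 r 49.2 resist 7.7 radial -4.1 [ 8.3  2.6 -3.3]
clock: 15.58
eef_pos: [489.9, 222.5, 95.2]
tool_rot: [3.132, -0.003, 1.46]
force: [11.4, -1.7, -3.0]
width: 22.6
gripper_force: 59.5
angle -115.3 phi -199.1 r 49.6 resist 11.1 radial -3.3 [11.4 -1.7 -3. ]
[0.33,-0.65,0,0],[0.75,-1.24,0,0],[1.24,-1.77,0,0],[1.81,-2.22,0,0],[2.43,-2.60,0,0],[3.10,-2.88,0,0],[3.80,-3.07,0,0],[4.52,-3.15,0,0],
```

```bash
python3 -m inch '[[[0.16,-0.33,0,0],[0.33,-0.65,0,0]]]' 1.5;python3 ft.py
python3 - <<'E'
from h import *
for i in range(3):get_image("wrist")
b=get_image("side");a=get_image("scene");cv2.imwrite("pics/sd11.png",b);cv2.imwrite("pics/sc11.png",a)
E
python3 ft.py
```

```text
clock: 15.75
eef_pos: [484.2, 225.3, 95.2]
tool_rot: [3.132, -0.001, 1.459]
force: [11.8, -3.4, -2.3]
width: 22.9
gripper_force: 59.6
angle -122.5 phi -206.3 r 49.8 resist 11.7 radial -3.5 [11.8 -3.4 -2.3]
angle -123.2 phi -207.0 r 49.8 resist 8.7 radial -3.9 [ 9.4 -1.6 -1.3]
```

```bash
python3 arc.py -211.1 4 3; python3 -m inch '[[[0.20,-0.31,0,0],[0.41,-0.60,0,0]]]' 1.5 >/dev/null;python3 ft.py
python3 -m inch '[[[0,0,0,0]]]' 1.5 >/dev/null;python3 ft.py
```

```text
[0.20,-0.30,0,0],[0.42,-0.59,0,0],[0.66,-0.87,0,0],
angle -129.3 phi -213.1 r 50.0 resist 13.1 radial -3.0 [12.  -6.  -0.8]
angle -130.2 phi -214.0 r 50.1 resist 10.1 radial -3.0 [ 9.6 -4.2 -1. ]
```

The force is climbing at the expected slope, with about 30–35 N on the pot by both estimates. I'll release the knob, rise and check.

```bash
python3 -m inch '[[[0,0,0,0],[0,0,0,0],[0,0,0,0],[0,0,0,0],[0,0,-3,0],[0,0,-7,0],[0,0,-11,0],[0,0,-14,0]]]' 5
python3 -m inch '[[[-4,0.5,-1,0],[-8,1,-2,0],[-12,1.5,-3,0],[-16,2,-3,0],[-18,2,-3,0],[-18,2,-3,0],[-18,2,-3,0]]]' 5
python3 - <<'E'
from h import *
import pickle
p=camera_params("wrist");im=get_image("wrist");cv2.imwrite("pics/w12.png",im)
s=sensors.read_state();print(s["eef_pos"],s["force"])
f=np.array([485,65.5]);X=np.array([.994,-.113]);Y=np.array([.113,.994])
m=(im.max(2)<75).astype(np.uint8);m[215:]=0
cs,_=cv2.findContours(m,cv2.RETR_EXTERNAL,cv2.CHAIN_APPROX_SIMPLE)
for k in cs:
    if cv2.contourArea(k)>800:
        q=cv2.approxPolyDP(k,4,True)[:,0];print(cv2.contourArea(k))
        if len(q)<13:
          for v in q:
            P=plane("wrist",v,117,p)[:2]-f;print(v,"X%.0f Y%.0f"%(P@X,P@Y))
a=get_image("scene");b=get_image("side");cv2.imwrite("pics/sc12.png",a);cv2.imwrite("pics/sd12.png",b)
a0=cv2.imread("pics/scene0.png")
d=cv2.absdiff(a,a0).max(2)
for n,(x,y,w,h) in dict(round=(285,185,36,38),clay=(250,225,40,45),spray=(298,280,35,55),spat=(252,95,80,46),dib=(300,240,45,60)).items():print(n,(d[y:y+h,x:x+w]>40).mean().round(3))
E
```

```text
clock: 16.92
eef_pos: [472.6, 231.9, 237.0]
tool_rot: [3.141, -0.001, 1.463]
force: [1.2, 0.8, -0.9]
width: 50.1
gripper_force: 0.0
clock: 17.5
eef_pos: [472.5, 49.2, 264.3]
tool_rot: [-3.141, 0.0, 1.459]
force: [0.1, 0.1, 0.2]
width: 50.0
gripper_force: 0.0
[472.75227788  50.81793874 264.30197303] [0.88974406 0.66665861 0.73515078]
3486.5
[299 114] X-27 Y55
[300 176] X-27 Y-4
[361 175] X32 Y-2
[360 117] X29 Y53
[349 117] X19 Y53
[349 155] X20 Y17
[342 156] X13 Y16
[342 115] X13 Y55
[360 114] X29 Y56
1249.5
[488   0] X165 Y189
[567  25] X284 Y190
[586  21] X323 Y207
[585  10] X323 Y223
[576  12] X304 Y214
[567   0] X288 Y225
round 0.0
clay 0.0
spray 0.0
spat 0.084
dib 0.0
```

Run:
```python
from h import *
f=np.array([485,65.5]);X=np.array([.994,-.113]);Y=np.array([.113,.994])
S=lambda x,y:(350+x/3,205+y/3)
for q in((158,188),(236,152)):P=plane("scene",S(*q),58)[:2]-f;print("start jaw X%.0f Y%.0f"%(P@X,P@Y))
# brightness profile along jig Y (z=58 plane) beyond the pot, wrist view
p=camera_params("wrist");im=cv2.imread("pics/w12.png");R=cv2.Rodrigues(p["rvec"])[0]
def proj(P):
    q=R@np.array(P)+p["tvec"];h=np.hypot(q[0],q[1]);k=np.arctan2(h,q[2])/h
    return int(round(p["mtx"][0,2]+p["mtx"][0,0]*k*q[0])),int(round(p["mtx"][1,2]+p["mtx"][1,1]*k*q[1]))
for x in(-34,0,34):
    r=[]
    for y in range(50,120,3):
        w=f+X*x+Y*y;u,v=proj((*w,58));r.append(int(im[v,u].mean()))
    print(x,r)
```

```text
start jaw X45 Y114
start jaw X-32 Y119
-34 [177, 177, 177, 170, 238, 244, 236, 252, 252, 254, 177, 176, 176, 181, 248, 250, 250, 250, 250, 250, 250, 250, 250, 250]
0 [68, 69, 71, 113, 251, 251, 234, 251, 252, 255, 170, 201, 205, 203, 240, 252, 252, 252, 252, 251, 251, 252, 251, 251]
34 [18, 26, 74, 90, 254, 252, 241, 253, 252, 253, 187, 201, 208, 205, 231, 252, 251, 251, 251, 251, 251, 251, 251, 251]
```

Everything checks out. The pot is square on the stop with the jaw on it. The far side of the carriage is ~32 mm behind the jaw face, which puts the buffer squeeze at about 4–5 mm (≈35 N). I'll hand the job in.

```bash
python3 -c "
from cell import order
print(order.finish_job())"
```

```text
the job is handed in; nothing more can be done
None
```

The job is handed in: the pot stands mouth-up and square on the seat, clamped against the stop at an estimated 30–35 N, with the wheel released and the other things not moved, in about 18 s.

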